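# Switch on the suspension balance and hang the sample pail

## Task

Get the suspension balance ready to weigh: while its hook is still empty, so that it zeroes itself, turn the selector knob from where it was left to the click position marked with two dots, and let go of it. Then hang the larger of the two sample pails on the balance's hook by the middle of its wire bail, so that it hangs freely, upright and still, and leave the smaller pail where it stands.

Things in the scene. Friction and masses are not known exactly. Their poses are not given: they have to be found in the camera images.
- balance: suspension balance, fixed: white base 220 x 300 mm, its top 52 mm up; origin centre of underside, x away from the operator, y left, z up. Black selector knob on its left (axis at x -40, y +80 mm). At y -80 mm a column (x +82 mm) carries a white load head (top 276 mm up, front face at x +50 mm), from which an 8 mm rod runs toward the operator (-x) and ends in the hook.
- hook_seat (a point): top of the hook's 8 mm rod at the bottom of its dip, 232 mm above the worktop, where a hung bail rests; axes as the balance's. The rod lies along x; the hook opens upward: its upturned tip is 18 mm nearer the operator (-x) and reaches 20 mm above this point; behind, the rod rises 10 mm and runs to the load head's face, 100 mm behind this point.
- selector (a joint): selector knob angle, rad, growing clockwise seen from above. Clicks in four positions 0.611 (35 deg) apart: 0 small ring (off), 0.611 one dot, 1.222 two dots, 1.833 three dots; starts at the ring or at one dot. The marks lie round the knob's far side, left to right. A sprung ball holds each position; about 0.15 N m turns it.
- selector_grip (a point): centre of the knob's grip bar, on the knob's axis, 73 mm above the worktop; x along the bar toward its end with the white pointer line, z up; turns with the knob. Bar 66 mm long, 14 mm wide, from 60 to 86 mm above the worktop, on a round skirt of 68 mm diameter.
- large_pail: larger empty steel pail: can 100 mm diameter, 80 mm high, with a rigid bail of 8 mm wire standing in its y-z plane, 120 mm wide over all; about 0.26 kg; origin centre of underside, z up. The bail's top runs along y: straight and level from 11 to 46 mm either side of the middle, wire centre 144 mm above the origin; in the middle it kinks up 6 mm, to centre on a hook.
- large_pail_bail (a point): middle of the large pail's bail: on the pail's axis, 144 mm above its origin (height of the wire's centre in the straight parts); axes as the pail's. When hung true it is about 2 mm below the hook seat.
- small_pail: smaller steel pail of the same make, 72 mm diameter, 60 mm high, bail top 118 mm above its origin (centre of its underside); stays where it is

How it is judged:
On the way, in this order (a step that is already met when the one before it is completed fails the run):
1. the selector clicked to two dots and let go, the large pail not yet touching the balance (value of joint selector between 1.07 and 1.37 rad and contact force between each of the fingers, large_pail and balance below 0.05 N and distance between large_pail_bail and hook_seat above 0.06 m), for 0.2 s.
2. the large pail hangs on the hook by its bail (distance between large_pail_bail and hook_seat below 0.02 m and contact force between large_pail and balance above 1 N), for 0.2 s.
At the end, for the whole second after the job is handed in: The selector stands in its two-dot click (within 0.15 rad), the large pail hangs by its bail on the hook (bail within 20 mm of the hook seat, upright within 0.2 rad, moving slower than 0.06 m/s), and the small pail is within 30 mm of where it was (all of step 2 and value of joint selector between 1.07 and 1.37 rad and angle between large_pail's own z axis and vertical below 0.2 rad and linear speed of large_pail below 0.06 m/s and distance of small_pail from where it was at the start of the episode below 0.03 m); the robot touches nothing.
It fails at once if the small pail is knocked or carried away (distance of small_pail from where it was at the start of the episode above 0.03 m).
It also fails if it takes over 64 s, if anything falls off the work surface, if the arm or the gripper's body presses on something with over 40 N, if the wrist force passes 120 N, or if a joint passes its speed limit or range.

## Robot

A 6-joint arm with a two-finger parallel gripper is mounted at the origin on a cart in front of the work surface, level with it; the furniture and walls round the work are solid. World frame = base frame: x ahead of the robot, y to its left, z up, the work surface at z = 0. Lengths are in m, angles in rad, forces in N, time in s.
With the tool pointing down it reaches from about 0.35 to 0.85 m from the base axis. Payload 8.1 kg.
Tool frame: the origin (TCP) lies between the finger pads; the fingertips stand 25 mm ahead of it and the grasp point (between the pads) lies 6 mm ahead of it; z points along the fingers, y is the line along which they close (so a half turn about z gives the same grasp; the last joint's range is limited). The gripper opens to 93 mm and grips with 3 to 60 N. Pads are 15 mm wide; open, the fingers measure 128 mm over their backs; the gripper's body (75 mm by 188 mm) begins 65 mm behind the grasp point.
Start: joints at [1.197, 0.13, 1.488, -0, 1.523, -0.085], TCP at [0.171, 0.575, 0.244] pointing down, gripper open.
Joint ranges: [-2.96, 2.96], [-0.89, 2.26], [0.02, 2.5], [-1.34, 4.48], [0, 2.73], [-2.66, 2.66]. Speed limits (rad/s): [2.39, 2.39, 2.79, 3.14, 3.14, 3.14].

## Interface

Orientations are given as a rotation vector (axis times angle).
In Python, from plant import robot gives the robot as it stands.
- The arm moves only by the tool arm_command, never from a script. Its argument "increments" is text: rows parted by semicolons, each of 5 numbers parted by spaces: the closure, from 0 (fully open) to 1 (shut), then the shift along the tool's x, y, z in mm, then the turn about the tool's z in rad. A call has 1 to 5 rows; each row is the pose to reach, as a shift and turn from the pose commanded when the call began, along the tool's axes at that moment; what a row does not reach only later rows make up. A row lasts 1/10 s, in which the tool goes at most 50 mm and 8.59 degrees, less where a joint would pass 70% of its speed; a pose out of reach is approached as far as the arm can. A call with a gripper value outside its range is refused whole. The fingers move at their own pace and stop on an object; "grip_force" is the grip in N (left out, the last holds). Time passes only in rows, so rows that repeat a pose let the fingers close. It gives the time, the measured TCP pose, the force, the opening and the grip force at its end, in the units of the state.
- robot.read_state(): the state, without advancing time (a new reading comes with each control period).
- robot.read_camera(name): name is "scene" or "side" or "wrist"; returns the picture (384x512x3 uint8, blue, green, red); there is no depth.
- robot.camera_model(name): a dict with "fx", "fy", "cx", "cy" (pixels), "eye" and "rotation" of the camera in the world. Camera axes: x right, y down, z forward; pixel columns grow to the right and rows downward; lengths in m; the calibration is good to about 2 mm. A picture is of the moment at which its call begins: read the wrist's pose just before it. camera_model takes no time and is no camera call; for the wrist camera it gives the pose at the moment of the call.
- robot.close_job(): hands the job in; it is judged then, once.
The state is a dict: "t": time; "q": joint angles; "dq": joint speeds; "joint_torque": joint torques, N m; "tool_pos": TCP position; "orientation": TCP orientation; "force": force on the tool from outside, world axes, zero at the start; "wrist_torque": the same for the moment, N m; "opening": finger opening in m; "gripper_force": force on a finger pad.
Only numpy, scipy, OpenCV 4.12 (cv2) and the standard library are available. Lean on these libraries where they do the work, as an engineer would, in place of code of your own. Each camera call takes 0.05 s, during which the arm holds its last target. There are 200 camera calls.

## Working session

There is one attempt and no reset: what is moved stays moved. The work goes in short steps, Python scripts to look and compute and a tool call to move; the robot and the scene stay as the last step left them, time stands still between calls to the robot, and variables do not carry over. Pictures are saved under pics/ and viewed, at most 10 in all, crops included, and the job is handed in when it is done.

Besides the shell and the picture viewer there is one more tool, called in YAML: its name, and indented under it one key for each argument. arm_command: Moves the arm, as the interface text tells. Its arguments: {"type":"object","properties":{"increments":{"type":"string"},"grip_force":{"type":"number"}},"required":["increments"]}

```bash
mkdir -p pics; cat > h.py <<'E'
import numpy as np,cv2
from plant import robot
from scipy.spatial.transform import Rotation as R
def cam(n):
    m=robot.camera_model(n); return m
def proj(m,P):
    Rm=np.array(m["rotation"]); p=(np.atleast_2d(P)-np.array(m["eye"]))@Rm
    return np.c_[m["fx"]*p[:,0]/p[:,2]+m["cx"],m["fy"]*p[:,1]/p[:,2]+m["cy"]]
def ray(m,uv):
    d=np.array([(uv[0]-m["cx"])/m["fx"],(uv[1]-m["cy"])/m["fy"],1.]); d=np.array(m["rotation"])@d
    return np.array(m["eye"]),d/np.linalg.norm(d)
def tri(obs):
    A=np.zeros((3,3));b=np.zeros(3)
    for m,uv in obs:
        e,d=ray(m,uv);P=np.eye(3)-np.outer(d,d);A+=P;b+=P@e
    x=np.linalg.solve(A,b); return x,[np.round(proj(m,x)[0]-uv,1) for m,uv in obs]
def atz(m,uv,z):
    e,d=ray(m,uv);return e+d*(z-e[2])/d[2]
E
python3 - <<'E'
from h import *
for n in("scene","side","wrist"):
    m=cam(n);print(n,{k:np.round(v,3).tolist() for k,v in m.items()})
    cv2.imwrite(f"pics/{n}0.png",robot.read_camera(n))
a=cv2.imread("pics/scene0.png");b=cv2.imread("pics/side0.png")
s=robot.read_state();print(s["tool_pos"],s["orientation"],s["t"])
E
```

```text
scene {'fx': 476.011, 'fy': 476.011, 'cx': 260.478, 'cy': 201.955, 'eye': [0.818, -0.476, 1.173], 'rotation': [-2.508, -0.713, 0.188]}
side {'fx': 372.746, 'fy': 372.746, 'cx': 251.426, 'cy': 188.91, 'eye': [0.488, 0.782, 0.85], 'rotation': [-0.06, 2.837, -1.265]}
wrist {'fx': 304.401, 'fy': 304.401, 'cx': 251.626, 'cy': 188.911, 'eye': [0.096, 0.597, 0.384], 'rotation': [2.328, 1.736, 0.245]}
[0.17070734 0.57478939 0.24284737] [-4.52005973e-01 -3.10859044e+00  2.13509563e-03] 0.15
```

View pics/scene0.png

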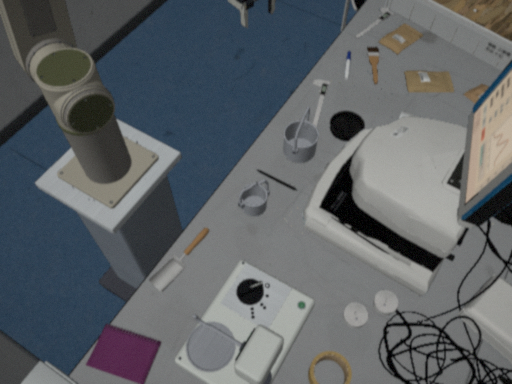

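View pics/side0.png

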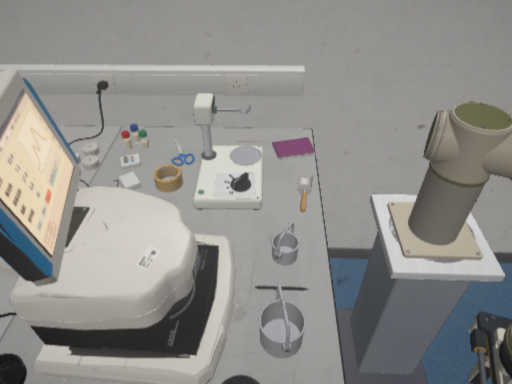

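```bash
sed -i 's/m=robot.camera_model(n); return m/m=robot.camera_model(n); m["rotation"]=R.from_rotvec(m["rotation"]).as_matrix(); return m/' h.py
python3 - <<'E'
from h import *
def tile(im,x,y,w,h,s,W,H):
    c=cv2.resize(im[y:y+h,x:x+w],None,fx=s,fy=s,interpolation=cv2.INTER_CUBIC)
    for X in range((x+9)//10*10,x+w,10): cv2.line(c,(int((X-x+.5)*s),0),(int((X-x+.5)*s),6 if X%50 else 16),(0,0,255),1)
    for Y in range((y+9)//10*10,y+h,10): cv2.line(c,(0,int((Y-y+.5)*s)),(6 if Y%50 else 16,int((Y-y+.5)*s)),(0,0,255),1)
    o=np.zeros((H,W,3),np.uint8);o[:c.shape[0],:c.shape[1]]=c[:H,:W];return o
a=cv2.imread("pics/scene0.png");b=cv2.imread("pics/side0.png")
cv2.imwrite("pics/a.png",np.hstack([tile(a,170,254,145,130,3,440,400),tile(a,230,110,100,115,3.5,355,400)]))
cv2.imwrite("pics/b.png",np.hstack([tile(b,188,85,90,130,4.5,410,595),tile(b,250,215,75,145,4.1,320,595)]))
E
```

```text
(no output)
```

View pics/a.png

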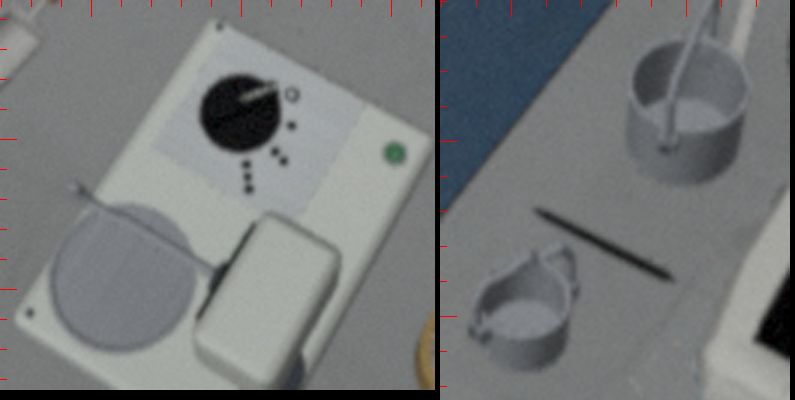

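View pics/b.png

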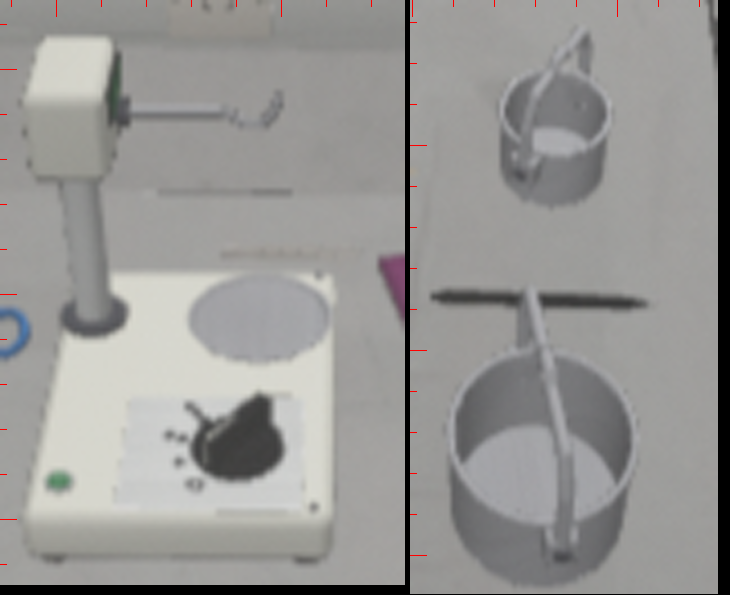

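```bash
python3 - <<'E'
from h import *
from scipy.optimize import least_squares
S,D=cam("scene"),cam("side")
A=lambda x,y:np.array([170+x/3-.5,254+y/3-.5]);Bp=lambda x,y:np.array([188+x/4.5-.5,85+y/4.5-.5])
P1=lambda x,y:np.array([230+(x-440)/3.5-.5,110+y/3.5-.5]);P2=lambda x,y:np.array([250+(x-410)/4.1-.5,215+y/4.1-.5])
obs=[(S,A(212,18),(-110,150,52)),(S,A(433,135),(110,150,52)),(S,A(15,320),(-110,-150,52)),
(D,Bp(332,516),(-110,150,52)),(D,Bp(27,518),(110,150,52)),(D,Bp(333,272),(-110,-150,52)),
(S,A(73,187),(-68,-80,250)),(D,Bp(280,95),(-68,-80,250))]
def T(p,q):
    return R.from_euler('z',p[3]).apply(np.array(q)/1000.)+p[:3]
def res(p): return np.concatenate([proj(m,T(p,q))[0]-uv for m,uv,q in obs])
r=least_squares(res,[.6,-.3,0,0],loss='soft_l1');p=r.x;print(p.round(4));print(r.fun.reshape(-1,2).round(1))
print("seat",T(p,(-50,-80,232)),"knob",T(p,(-40,80,73)))
print("hooktip",tri([(S,A(73,187)),(D,Bp(280,95))]))
# pointer: bar top z 86, 33 long
for uv,m in((A(275,85),S),(A(240,100),S),(Bp(207,447),D)):
    w=atz(m,uv,.086);l=R.from_euler('z',-p[3]).apply(w-T(p,(-40,80,86)));print("pointer",(l*1000).round(1))
for uv in((291,95),(291,126),(280,156),(247,177)):
    w=atz(S,A(*uv),.052+p[2]);l=R.from_euler('z',-p[3]).apply(w-T(p,(-40,80,52)));print("mark",(l*1000).round(1),np.degrees(np.arctan2(l[1],l[0])))
print("large rim",tri([(S,P1(689,85)),(D,P2(542,436))]))
print("small rim",tri([(S,P1(522,308)),(D,P2(555,115))]))
print("large shoulders",atz(D,P2(566,450),.144),atz(D,P2(530,290),.144))
print("small shoulders scene",atz(S,P1(484,295),.118),atz(S,P1(562,248),.118))
E
```

```text
[ 0.6233 -0.2069 -0.0038  0.026 ]
[[-0.7 -2.3]
 [ 1.9 -0. ]
 [-3.2  0.2]
 [ 0.8  0.8]
 [-1.7  0. ]
 [ 0.7 -0.7]
 [ 0.4  0.8]
 [-0.3  0.5]]
seat [ 0.57534787 -0.2881698   0.22818037] knob [ 0.58118318 -0.12796384  0.06918037]
hooktip (array([ 0.55628624, -0.28818193,  0.24838971]), [array([-0.1, -0. ]), array([-0.,  0.])])
pointer [19.3 26.6  3.8]
pointer [1.5 1.3 3.8]
pointer [19.3 37.4  3.8]
mark [28.  38.9 -0. ] 54.25173066611597
mark [41.4 15.5 -0. ] 20.491849387549617
mark [ 46.3 -11.2  -0. ] -13.595770796156547
mark [ 32.1 -39.8  -0. ] -51.14827170431591
large rim (array([0.45416527, 0.35876204, 0.07745344]), [array([-0., -0.]), array([-0.,  0.])])
small rim (array([0.44234077, 0.11107538, 0.05014409]), [array([-0.3, -0.1]), array([-0.3,  0.1])])
large shoulders [0.4453263  0.40210658 0.144     ] [0.46252042 0.31126992 0.144     ]
small shoulders scene [0.43555534 0.07032361 0.118     ] [0.46306454 0.13732831 0.118     ]
```

```bash
cat >> h.py <<'E'
def go(pos,ydir=None):
    "shift in tool axes (mm) and turn about tool z so tool y line lies at world angle ydir (deg)"
    s=robot.read_state(); M=R.from_rotvec(s["orientation"]).as_matrix()
    d=M.T@(np.array(pos)-s["tool_pos"])*1000; o=""
    if ydir is not None:
        v=M.T@np.array([np.cos(np.radians(ydir)),np.sin(np.radians(ydir)),0]); a=np.arctan2(-v[0],v[1]); o=f"turn {a:.3f} or {a+np.pi if a<0 else a-np.pi:.3f}"
    print("t %.2f"%s["t"],"pos",np.round(s["tool_pos"],4),"rv",np.round(s["orientation"],3),"q",np.round(s["q"],2),"F",np.round(s["force"],1),"open",round(s["opening"],4),"shift",d.round(1),o)
E
python3 - <<'E'
from h import *
D=cam("side");S=cam("scene")
print(tri([(D,(232,240)),(S,(307,205))]), tri([(D,(195,370)),(S,(365,130))]))
go((.581,-.128,.244),144)
print(R.from_rotvec(robot.read_state()["orientation"]).as_matrix().round(3))
E
```

```text
(array([0.5871851 , 0.14397814, 0.092689  ]), [array([-1.5,  0.3]), array([-1.5, -0.5])]) (array([0.61958773, 0.47192711, 0.08227439]), [array([ 4.8, -1.1]), array([3.3, 0.5])])
t 0.15 pos [0.1707 0.5748 0.2428] rv [-4.520e-01 -3.109e+00  2.000e-03] q [ 1.2   0.13  1.49 -0.    1.52 -0.09] F [-0.6 -0.9  0. ] open 0.093 shift [-5.934e+02 -5.568e+02 -4.000e-01] turn -1.231 or 1.910
[[-0.959  0.285 -0.001]
 [ 0.285  0.959 -0.001]
 [ 0.    -0.001 -1.   ]]
```

arm_command:
  increments: "0 -35 -33 0 0;0 -70 -66 0 0;0 -105 -99 0 0;0 -140 -132 0 0;0 -175 -165 0 0"

```text
t: 0.65
tool_pos: [0.292, 0.3654, 0.2433]
orientation: [-0.451, -3.109, 0.0]
force: [0.9, 0.6, 0.4]
opening: 0.0933
gripper_force: 0.0
```

arm_command:
  increments: "0 -35 -33 0 0;0 -70 -66 0 0;0 -105 -99 0 0;0 -140 -132 0 0;0 -175 -165 0 0"

```text
t: 1.15
tool_pos: [0.4129, 0.1573, 0.2436]
orientation: [0.452, 3.109, 0.0]
force: [1.2, 0.8, 0.5]
opening: 0.0929
gripper_force: 0.0
```

arm_command:
  increments: "0 -35 -33 0 0;0 -70 -66 0 0;0 -105 -99 0 0;0 -140 -132 0 0;0 -175 -165 0 0"

```text
t: 1.65
tool_pos: [0.5337, -0.0509, 0.2434]
orientation: [-0.452, -3.109, -0.0]
force: [0.3, 1.0, 0.7]
opening: 0.0929
gripper_force: 0.0
```

arm_command:
  increments: "0 -35 -33 0 0.14;0 -68 -62 0 0.28;0 -68 -62 0 0.42;0 -68 -62 0 0.56;0 -68 -62 0 0.7"

```text
t: 2.15
tool_pos: [0.5805, -0.1282, 0.2428]
orientation: [-1.499, -2.759, 0.0]
force: [-0.6, -0.1, 0.1]
opening: 0.0932
gripper_force: 0.0
```

arm_command:
  increments: "0 0 0 0 0.14;0 0 0 0 0.28;0 0 0 0 0.42;0 0 0 0 0.56;0 0 0 0 0.7"

```text
t: 2.65
tool_pos: [0.5804, -0.1276, 0.2432]
orientation: [-2.354, -2.079, 0.001]
force: [0.1, -0.1, -0.5]
opening: 0.0929
gripper_force: 0.0
```

arm_command:
  increments: "0 0 0 0 0.14;0 0 0 0 0.28;0 0 0 0 0.42;0 0 0 0 0.51;0 0 0 0 0.51"

```text
t: 3.15
tool_pos: [0.5805, -0.1276, 0.2433]
orientation: [-2.8, -1.425, 0.001]
force: [0.5, 0.4, 1.3]
opening: 0.0931
gripper_force: 0.0
```

```bash
python3 - <<'E'
from h import *
go((.581,-.128,.244),144)
import pickle
pickle.dump(cam("wrist"),open("w1.pkl","wb"))
a=robot.read_camera("wrist");cv2.imwrite("pics/w1.png",a)
print(proj(cam("wrist"),[(.581,-.128,.073),(.5753,-.2882,.228)]))
E
```

```text
t 3.15 pos [ 0.5805 -0.1276  0.2433] rv [-2.800e+00 -1.425e+00  1.000e-03] q [-0.3   0.12  1.5  -0.    1.52  0.33] F [0.5 0.4 1.3] open 0.0931 shift [-0.   0.6 -0.7] turn 3.141 or -0.001
[[252.66551766 177.50764806]
 [383.27025295 420.76488267]]
```

View pics/w1.png

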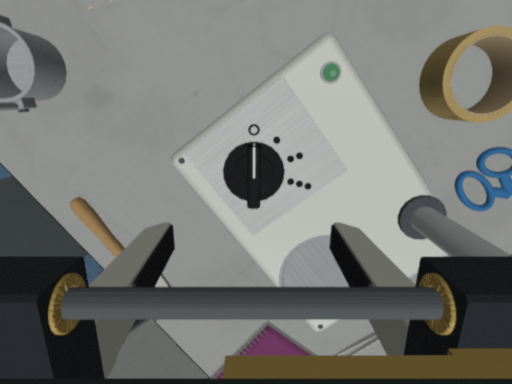

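arm_command:
  increments: "0 0 0 45 0;0 0 0 90 0;0 0 0 130 0;0 0 0 155 0;0 0 0 155 0"
  grip_force: 50

```text
t: 3.7
tool_pos: [0.577, -0.1265, 0.0835]
orientation: [-2.791, -1.428, 0.01]
force: [-1.1, 0.2, -0.3]
opening: 0.0929
gripper_force: 0.0
```

arm_command:
  increments: "1 0 0 0 0;1 0 0 0 0;1 0 0 0 0;1 0 0 0 0;1 0 0 0 0"
  grip_force: 50

```text
t: 4.2
tool_pos: [0.5813, -0.1278, 0.0897]
orientation: [2.798, 1.426, 0.002]
force: [-0.5, 0.3, 0.7]
opening: 0.0573
gripper_force: 0.0
```

arm_command:
  increments: "1 0 0 0 0;1 0 0 0 0;1 0 0 0 0;1 0 0 0 0;1 0 0 0 0"

```text
t: 4.7
tool_pos: [0.5815, -0.1277, 0.0902]
orientation: [2.798, 1.426, 0.002]
force: [-1.8, 1.7, 9.2]
opening: 0.0175
gripper_force: 4.4
```

arm_command:
  increments: "1 0 0 0 0;1 0 0 0 0;1 0 0 0 0"

```text
t: 5.0
tool_pos: [0.5821, -0.1282, 0.0903]
orientation: [2.797, 1.425, 0.004]
force: [1.7, -1.4, 6.0]
opening: 0.0138
gripper_force: 50.4
```

arm_command:
  increments: "1 0 0 0 0.12;1 0 0 0 0.25;1 0 0 0 0.38;1 0 0 0 0.51;1 0 0 0 0.64"

```text
t: 5.5
tool_pos: [0.5821, -0.1275, 0.0903]
orientation: [3.106, 0.466, 0.005]
force: [1.0, 2.2, 7.7]
opening: 0.0135
gripper_force: 53.5
```

arm_command:
  increments: "1 0 0 0 0.13;1 0 0 0 0.26;1 0 0 0 0.4;1 0 0 0 0.5;1 0 0 0 0.58"

```text
t: 6.0
tool_pos: [0.5821, -0.127, 0.0903]
orientation: [-3.11, 0.44, -0.005]
force: [1.1, 4.4, 8.9]
opening: 0.0135
gripper_force: 53.0
```

arm_command:
  increments: "1 0 0 0 0;1 0 0 0 0;1 0 0 0 0"

```text
t: 6.3
tool_pos: [0.5821, -0.127, 0.0903]
orientation: [-3.11, 0.434, -0.005]
force: [0.4, 5.5, 8.8]
opening: 0.0137
gripper_force: 52.1
```

```bash
python3 - <<'E'
from h import *
go((.5805,-.1276,.244),74)
s=robot.read_state();print(s["wrist_torque"],s["gripper_force"])
E
```

```text
t 6.30 pos [ 0.5821 -0.127   0.0903] rv [-3.11   0.434 -0.005] q [-0.3   0.24  1.65  0.    1.25  1.55] F [0.4 5.5 8.8] open 0.0137 shift [  -0.9    0.7 -153.7] turn -3.140 or 0.002
[ 0.62836474 -0.09043101 -0.38856172] 52.141903099472984
```

arm_command:
  increments: "0 0 0 0 0;0 0 0 0 0;0 0 0 0 0;0 0 0 0 0;0 0 0 0 0"

```text
t: 6.8
tool_pos: [0.5813, -0.1282, 0.0897]
orientation: [3.111, -0.434, 0.003]
force: [-0.7, 0.0, 0.7]
opening: 0.0489
gripper_force: 0.0
```

arm_command:
  increments: "0 0 0 0 0;0 0 0 -35 0;0 0 0 -80 0;0 0 0 -120 0;0 0 0 -160 0"

```text
t: 7.3
tool_pos: [0.5802, -0.1274, 0.2498]
orientation: [-3.111, 0.434, 0.002]
force: [-0.0, -0.7, 0.6]
opening: 0.0892
gripper_force: 0.0
```

```bash
python3 - <<'E'
from h import *
m=cam("wrist");a=robot.read_camera("wrist");go((.454,.3588,.26),100)
s=robot.read_camera("scene");d=robot.read_camera("side")
t=np.zeros((384,800,3),np.uint8);t[:,:512]=a
def f(im,x,y,w,h,k):return cv2.resize(im[y:y+h,x:x+w],None,fx=k,fy=k,interpolation=cv2.INTER_CUBIC)
t[:,512:800]=f(s,270,70,72,96,4)
cv2.imwrite("pics/c.png",t)
E
```

```text
t 7.35 pos [ 0.583  -0.1282  0.2583] rv [ 3.11  -0.434  0.015] q [-0.3   0.11  1.49  0.    1.54  1.55] F [ 1.3 -0.5  5.8] open 0.0913 shift [-257.2 -433.1   -4.1] turn 2.690 or -0.452
```

View pics/c.png

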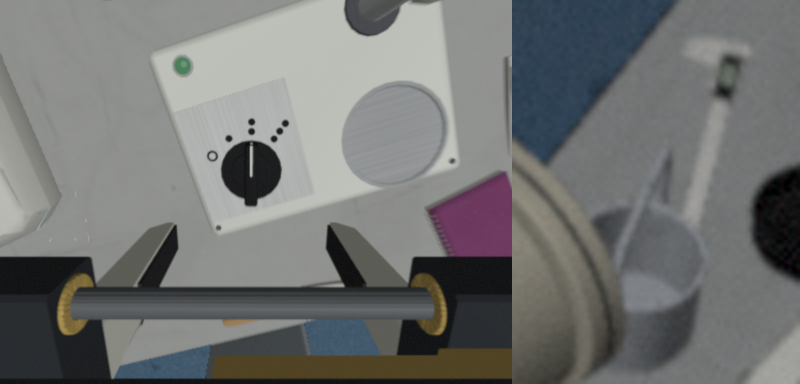

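arm_command:
  increments: "0 -29 -8 0 -0.14;0 -59 -16 0 -0.28;0 -88 -25 0 -0.42;0 -118 -33 0 -0.56;0 -147 -41 0 -0.7"

```text
t: 7.95
tool_pos: [0.4484, -0.0471, 0.2463]
orientation: [-3.068, -0.668, 0.005]
force: [1.0, 0.5, 0.9]
opening: 0.093
gripper_force: 0.0
```

arm_command:
  increments: "0 16 -34 0 -0.14;0 32 -69 0 -0.28;0 49 -103 0 -0.42;0 65 -138 0 -0.56;0 81 -172 0 -0.7"

```text
t: 8.45
tool_pos: [0.4525, 0.1436, 0.2466]
orientation: [-2.653, -1.68, 0.004]
force: [1.5, -0.7, 0.2]
opening: 0.0931
gripper_force: 0.0
```

arm_command:
  increments: "0 35 -16 0 -0.13;0 69 -32 0 -0.26;0 104 -48 0 -0.39;0 139 -64 0 -0.51;0 173 -80 0 -0.637"

```text
t: 8.95
tool_pos: [0.4554, 0.3339, 0.2462]
orientation: [-1.995, -2.425, 0.005]
force: [0.5, -0.1, -0.1]
opening: 0.0934
gripper_force: 0.0
```

arm_command:
  increments: "0 0 0 0 0;0 0 0 0 0;0 0 0 0 0"

```text
t: 9.25
tool_pos: [0.4562, 0.3317, 0.2473]
orientation: [-2.004, -2.419, 0.004]
force: [-0.4, 0.0, -0.1]
opening: 0.0928
gripper_force: 0.0
```

```bash
python3 - <<'E'
from h import *
go((.4585,.333,.26),10.7)
m=cam("wrist");a=robot.read_camera("wrist");cv2.imwrite("pics/w2.png",a)
import pickle;pickle.dump(m,open("w2.pkl","wb"))
b=cv2.resize(a,None,fx=1.55,fy=1.55,interpolation=cv2.INTER_CUBIC);cv2.imwrite("pics/w2b.png",b)
E
```

```text
t 9.25 pos [0.4562 0.3317 0.2473] rv [-2.004 -2.419  0.004] q [ 0.54  0.03  1.58 -0.    1.53  0.35] F [-0.4  0.  -0.1] open 0.0928 shift [  0.9   2.5 -12.7] turn 0.001 or -3.141
```

View pics/w2b.png

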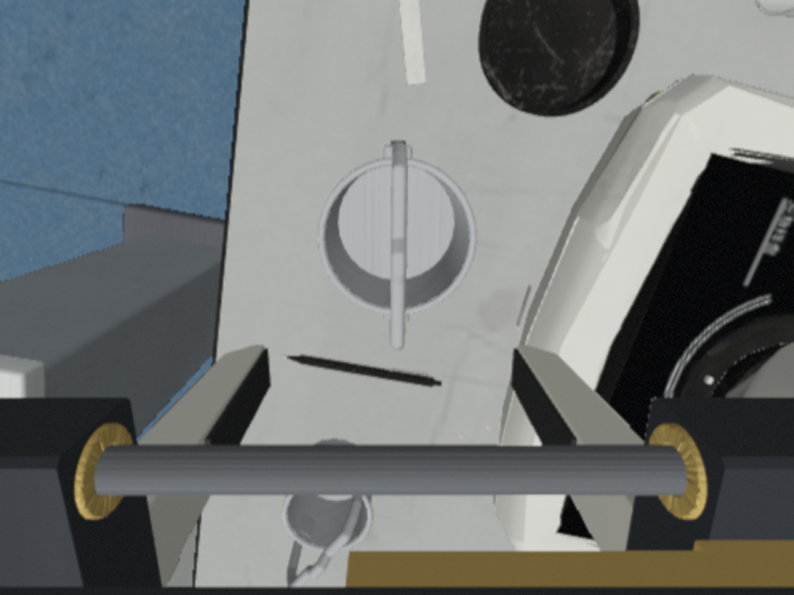

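```bash
python3 - <<'E'
from h import *
import pickle
m=pickle.load(open("w2.pkl","rb"));f=1/1.55
for uv in((399,160),(398.5,245),(398,330)):
    print(uv,atz(m,(uv[0]*f-.2,uv[1]*f-.2),.144).round(4))
D=cam("side");S=cam("scene")
w=(398.5*f-.2,245*f-.2)
print("rim wrist",atz(m,(397*f,236*f),.08))
M=np.array([.454,.358,.144]);u=np.array([np.cos(np.radians(100.7)),np.sin(np.radians(100.7)),0])
for k in(-46,0,46):print(k,(proj(m,M+u*k/1000+[0,0,.006 if k==0 else 0])/f).round(0))
# height of wire: intersect side ray of shoulder points with wrist vertical plane
for uv in((287.6,324.3),(278.8,285.2),(283.7,305)):
    e,d=ray(D,uv); # plane through eye & wire line (image col)
    e2,r1=ray(m,(399*f-.2,160*f-.2));_,r2=ray(m,(398*f-.2,330*f-.2));n=np.cross(r1,r2)
    t=n@(e2-e)/(n@d);print("wire pt",(e+t*d).round(4))
E
```

```text
(399, 160) [0.446  0.4071 0.144 ]
(398.5, 245) [0.454 0.365 0.144]
(398, 330) [0.4627 0.3184 0.144 ]
rim wrist [0.45523297 0.35917413 0.08      ]
-46 [[395. 339.]]
0 [[396. 260.]]
46 [[396. 167.]]
wire pt [0.4458 0.4075 0.1538]
wire pt [0.4628 0.3173 0.1531]
wire pt [0.4532 0.368  0.1587]
```

arm_command:
  increments: "0 3 4 20 0;0 3 4 50 0;0 3 4 80 0;0 3 4 95 0;0 3 4 95 0"

```text
t: 9.8
tool_pos: [0.4587, 0.3346, 0.151]
orientation: [-2.003, -2.418, 0.007]
force: [-0.9, 0.1, 0.4]
opening: 0.0933
gripper_force: 0.0
```

arm_command:
  increments: "1 0 0 0 0;1 0 0 0 0;1 0 0 0 0;1 0 0 0 0;1 0 0 0 0"
  grip_force: 30

```text
t: 10.3
tool_pos: [0.4603, 0.3366, 0.1543]
orientation: [2.002, 2.421, 0.002]
force: [-0.6, -0.0, -0.3]
opening: 0.0574
gripper_force: 0.0
```

arm_command:
  increments: "1 0 0 0 0;1 0 0 0 0;1 0 0 0 0;1 0 0 0 0;1 0 0 0 0"

```text
t: 10.8
tool_pos: [0.46, 0.3364, 0.1536]
orientation: [-2.002, -2.421, 0.0]
force: [0.3, 0.6, 0.0]
opening: 0.0176
gripper_force: 0.0
```

arm_command:
  increments: "1 0 0 0 0;1 0 0 0 0;1 0 0 0 0"
  grip_force: 60

```text
t: 11.1
tool_pos: [0.4599, 0.3363, 0.1536]
orientation: [-2.002, -2.421, 0.0]
force: [-0.4, -0.2, -0.7]
opening: 0.0062
gripper_force: 60.0
```

arm_command:
  increments: "1 0 0 -4 0;1 0 0 -14 0;1 0 0 -30 0;1 0 0 -46 0;1 0 0 -60 0"

```text
t: 11.6
tool_pos: [0.4606, 0.3367, 0.2163]
orientation: [2.001, 2.421, 0.003]
force: [-0.0, 0.3, -1.2]
opening: 0.0061
gripper_force: 60.0
```

arm_command:
  increments: "1 0 0 0 0;1 0 0 0 0;1 0 0 0 0"

```text
t: 11.9
tool_pos: [0.4596, 0.3361, 0.2128]
orientation: [-2.002, -2.421, 0.002]
force: [-0.5, 0.2, -2.3]
opening: 0.0063
gripper_force: 60.0
```

```bash
python3 - <<'E'
from h import *
go((.4585,.333,.26),10.7)
m=cam("wrist");a=robot.read_camera("wrist");d=robot.read_camera("side")
t=np.zeros((480,800,3),np.uint8)
t[:,:400]=cv2.resize(a[140:380,150:350],None,fx=2,fy=2);t[:,400:]=cv2.resize(d[260:380,230:330],None,fx=4,fy=4,interpolation=cv2.INTER_CUBIC)
cv2.imwrite("pics/g1.png",t)
import pickle;pickle.dump(m,open("w3.pkl","wb"))
E
```

```text
t 11.90 pos [0.4596 0.3361 0.2128] rv [-2.002e+00 -2.421e+00  2.000e-03] q [ 0.54  0.07  1.61 -0.    1.46  0.35] F [-0.5  0.2 -2.3] open 0.0063 shift [ -2.9  -1.7 -47.2] turn 0.002 or -3.139
```

View pics/g1.png

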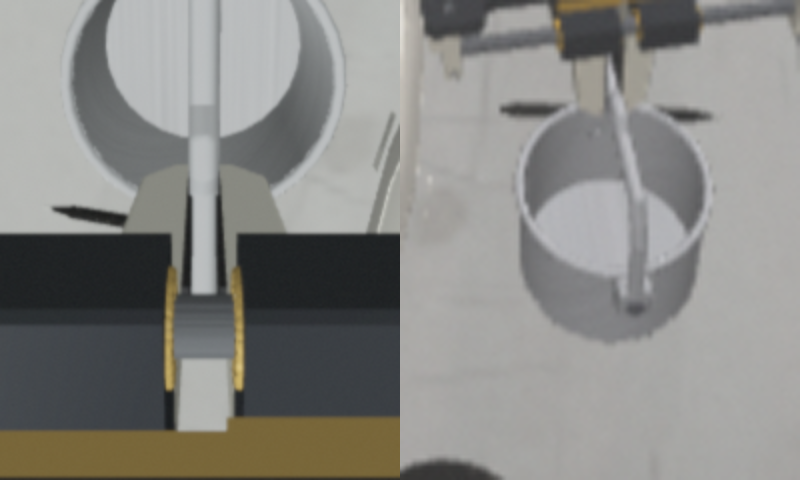

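```bash
python3 - <<'E'
from h import *
import pickle
m=pickle.load(open("w3.pkl","rb"));D=cam("side")
s=robot.read_state();M=R.from_rotvec(s["orientation"]).as_matrix();p=s["tool_pos"]
for uv in((251.5,177),(251.5,174),(251.5,180)):
  x,r=tri([(m,uv),(D,(283.1,306.1))]);print(x.round(4),r,(M.T@(x-p)*1000).round(1))
for o in(0,20,24,28):
  for z in(6,12):print(o,z,[(2*(proj(m,p+M@np.array([o+k,0,z-h])/1000)[0]-[150,140])).round(0).tolist() for k,h in((-11,0),(-4,6),(4,6),(11,0))])
E
```

```text
[0.4541 0.3615 0.1437] [array([-0.6, -0.3]), array([-0.2, -0.1])] [26.  -0.4 68.8]
[0.4539 0.3648 0.1489] [array([0., 0.]), array([0., 0.])] [29.3  0.1 63.6]
[0.4543 0.3581 0.1383] [array([-1.1, -0.6]), array([-0.4, -0.1])] [22.7 -0.8 74.2]
0 6 [[203.0, 260.0], [203.0, 249.0], [203.0, 221.0], [203.0, 186.0]]
0 12 [[203.0, 249.0], [203.0, 237.0], [203.0, 211.0], [203.0, 177.0]]
20 6 [[203.0, 193.0], [203.0, 178.0], [203.0, 148.0], [203.0, 114.0]]
20 12 [[203.0, 184.0], [203.0, 169.0], [203.0, 140.0], [203.0, 107.0]]
24 6 [[203.0, 179.0], [203.0, 163.0], [203.0, 133.0], [203.0, 99.0]]
24 12 [[203.0, 170.0], [203.0, 154.0], [203.0, 125.0], [203.0, 92.0]]
28 6 [[203.0, 165.0], [203.0, 148.0], [203.0, 117.0], [203.0, 83.0]]
28 12 [[203.0, 157.0], [203.0, 140.0], [203.0, 110.0], [203.0, 77.0]]
```

arm_command:
  increments: "1 0 0 -10 0;1 0 0 -35 0;1 0 0 -70 0;1 0 0 -105 0;1 0 0 -127 0"

```text
t: 12.5
tool_pos: [0.4605, 0.3367, 0.3444]
orientation: [2.001, 2.42, 0.005]
force: [0.5, 0.6, -0.9]
opening: 0.006
gripper_force: 60.0
```

arm_command:
  increments: "1 -10 -2 0 0;1 -25 -4 0 0;1 -45 -8 0 0;1 -75 -13 0 0;1 -110 -19 0 0"

```text
t: 13.0
tool_pos: [0.4608, 0.2228, 0.3377]
orientation: [-2.0, -2.42, 0.006]
force: [-0.2, -1.1, -2.1]
opening: 0.0063
gripper_force: 60.0
```

arm_command:
  increments: "1 -30 -5 0 0;1 -60 -10 0 0;1 -90 -16 0 0;1 -120 -21 0 0;1 -150 -26 0 0"

```text
t: 13.5
tool_pos: [0.4632, 0.0702, 0.3379]
orientation: [-2.001, -2.418, 0.005]
force: [0.7, -0.6, -2.8]
opening: 0.0064
gripper_force: 60.0
```

arm_command:
  increments: "1 -30 -5 0 0;1 -60 -10 0 0;1 -90 -16 0 0;1 -120 -21 0 0;1 -150 -26 0 0"

```text
t: 14.0
tool_pos: [0.4655, -0.0816, 0.338]
orientation: [-2.001, -2.418, 0.003]
force: [-0.0, 1.4, -2.1]
opening: 0.0065
gripper_force: 60.0
```

arm_command:
  increments: "1 -30 -5 0 0;1 -60 -10 0 0;1 -90 -16 0 0;1 -120 -21 0 0;1 -150 -26 0 0"

```text
t: 14.5
tool_pos: [0.468, -0.2335, 0.3379]
orientation: [-2.001, -2.417, 0.001]
force: [0.5, -0.1, -2.9]
opening: 0.0065
gripper_force: 60.0
```

arm_command:
  increments: "1 -25 -4 0 0.04;1 -45 -8 0 0.08;1 -60 -10 0 0.12;1 -70 -12 0 0.16;1 -76 -13 0 0.16"

```text
t: 15.0
tool_pos: [0.4708, -0.3095, 0.3396]
orientation: [-2.19, -2.25, 0.0]
force: [-0.2, 0.7, -1.8]
opening: 0.0067
gripper_force: 60.0
```

arm_command:
  increments: "1 0 0 0 0;1 0 0 0 0;1 0 0 0 0"

```text
t: 15.3
tool_pos: [0.4717, -0.3083, 0.3408]
orientation: [2.187, 2.255, 0.0]
force: [0.3, -0.2, -2.0]
opening: 0.0063
gripper_force: 60.0
```

```bash
python3 - <<'E'
from h import *
go((.4705,-.309,.285),1.5)
m=cam("wrist");a=robot.read_camera("wrist");d=robot.read_camera("side");s=robot.read_camera("scene")
cv2.imwrite("pics/w4.png",a)
t=np.zeros((600,800,3),np.uint8)
t[:,:400]=cv2.resize(d[60:210,190:290],None,fx=4,fy=4,interpolation=cv2.INTER_CUBIC);t[:,400:]=cv2.resize(a[84:384,150:350],None,fx=2,fy=2)
cv2.imwrite("pics/g2.png",t)
import pickle;pickle.dump(m,open("w4.pkl","wb"))
E
```

```text
t 15.30 pos [ 0.4717 -0.3083  0.3408] rv [2.187 2.255 0.   ] q [-0.67  0.01  1.44  0.    1.69 -0.7 ] F [ 0.3 -0.2 -2. ] open 0.0063 shift [-0.7 -1.2 55.8] turn 0.004 or -3.137
```

View pics/g2.png

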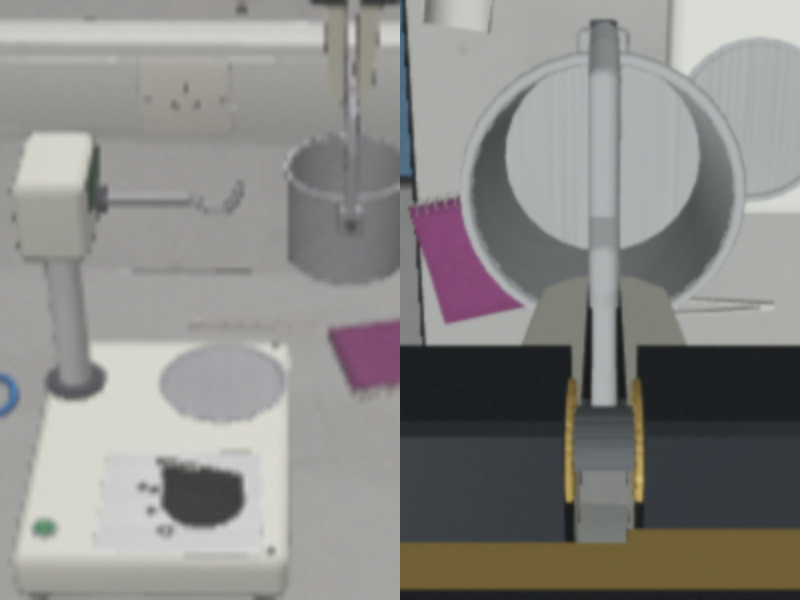

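arm_command:
  increments: "1 0 0 10 0;1 0 0 25 0;1 0 0 40 0;1 0 0 52 0;1 0 0 56 0"

```text
t: 15.95
tool_pos: [0.4705, -0.3083, 0.2816]
orientation: [-2.186, -2.251, 0.001]
force: [-0.2, -0.2, -1.2]
opening: 0.0062
gripper_force: 60.0
```

arm_command:
  increments: "1 -1 8 0 0;1 -1 20 0 0;1 -2 35 0 0;1 -2 50 0 0;1 -3 65 0 0"

```text
t: 16.45
tool_pos: [0.5385, -0.3101, 0.2857]
orientation: [2.187, 2.252, 0.001]
force: [-0.1, 0.3, -1.7]
opening: 0.0064
gripper_force: 60.0
```

arm_command:
  increments: "1 0 13 0 0;1 -1 24 0 0;1 -1 32 0 0;1 -1 37 0 0;1 -1 39 0 0"

```text
t: 16.95
tool_pos: [0.5762, -0.3098, 0.2847]
orientation: [2.188, 2.254, 0.0]
force: [-0.0, -0.1, -2.0]
opening: 0.006
gripper_force: 60.0
```

arm_command:
  increments: "1 0 0 0 0;1 0 0 0 0;1 0 0 0 0"

```text
t: 17.25
tool_pos: [0.5752, -0.31, 0.2848]
orientation: [2.189, 2.253, -0.0]
force: [-0.1, 0.1, -1.9]
opening: 0.0063
gripper_force: 60.0
```

```bash
python3 - <<'E'
from h import *
go((.5758,-.3092,.285),1.5)
m=cam("wrist");a=robot.read_camera("wrist");d=robot.read_camera("side")
t=np.zeros((600,800,3),np.uint8)
t[:,:400]=cv2.resize(d[70:170,200:267],(400,600),interpolation=cv2.INTER_CUBIC);t[:,400:]=cv2.resize(a[84:384,150:350],None,fx=2,fy=2)
cv2.imwrite("pics/g3.png",t)
print(proj(cam("side"),[(.5753,-.2882,.232),(.5573,-.2882,.252)]))
E
```

```text
t 17.25 pos [ 0.5752 -0.31    0.2848] rv [ 2.189  2.253 -0.   ] q [-0.57  0.26  1.26 -0.    1.61 -0.6 ] F [-0.1  0.1 -1.9] open 0.0063 shift [ 0.8  0.6 -0.2] turn 0.003 or -3.139
[[243.94017347 110.06482602]
 [249.34730319 104.61250343]]
```

View pics/g3.png

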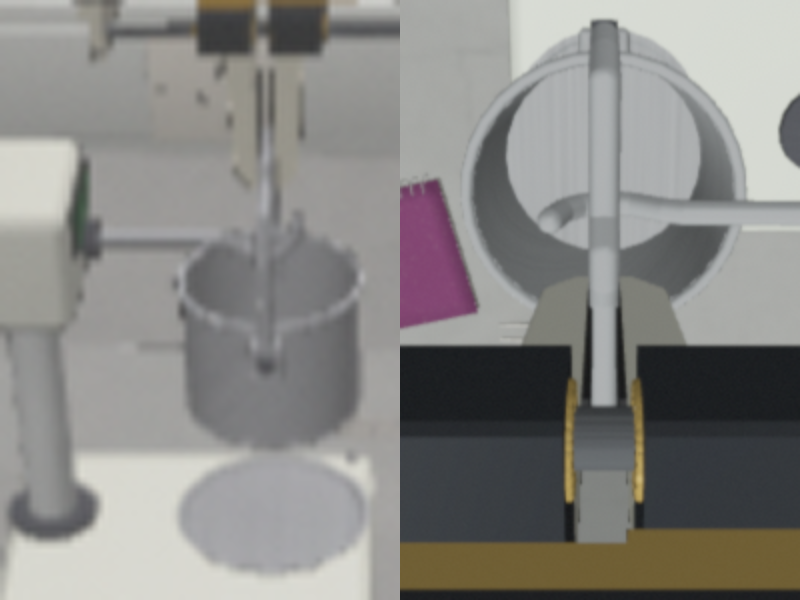

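```bash
python3 - <<'E'
from h import *
m=cam("wrist");s=robot.read_state();M=R.from_rotvec(s["orientation"]).as_matrix();p=s["tool_pos"]
f=lambda P:((proj(m,P)-[150,84])*2+[400,0]).round(0)
y=np.array([-.026,1,0]);x=np.array([1,.026,0]);S=np.array([.5753,-.2882,.232])
print("seat,tip,rod+60", f([S-[0,0,.004],S-.018*x+[0,0,.018],S+.06*x+[0,0,.006]]).tolist())
print("kink flat", [f(p+M@np.array([21+k,0,8-h])/1000)[0].tolist() for k,h in((-11,0),(-4,6),(4,6),(11,0))])
E
```

```text
seat,tip,rod+60 [[605.0, 206.0], [546.0, 226.0], [792.0, 215.0]]
kink flat [[604.0, 299.0], [604.0, 283.0], [604.0, 254.0], [604.0, 220.0]]
```

arm_command:
  increments: "1 1 0 10 0;1 2 0 20 0;1 2 0 28 0;1 2 0 35 0;1 2 0 40 0"

```text
t: 17.85
tool_pos: [0.5751, -0.3077, 0.2432]
orientation: [-2.188, -2.252, 0.001]
force: [-0.4, 0.8, -2.0]
opening: 0.0062
gripper_force: 60.0
```

arm_command:
  increments: "1 0 0 2 0;1 0 0 4 0;1 0 0 5 0;1 0 0 5 0;1 0 0 5 0"

```text
t: 18.35
tool_pos: [0.5756, -0.3081, 0.24]
orientation: [2.189, 2.253, 0.0]
force: [-0.9, -0.3, -2.3]
opening: 0.0064
gripper_force: 60.0
```

arm_command:
  increments: "1 0 0 1 0;1 0 0 2 0;1 0 0 2 0;1 0 0 2 0"

```text
t: 18.75
tool_pos: [0.5757, -0.3081, 0.2386]
orientation: [2.188, 2.253, 0.001]
force: [-0.4, 0.8, 5.2]
opening: 0.0064
gripper_force: 60.0
```

arm_command:
  increments: "1 0 0 1 0;1 0 0 2 0;1 0 0 2 0;1 0 0 2 0"

```text
t: 19.15
tool_pos: [0.576, -0.308, 0.2377]
orientation: [2.187, 2.252, 0.001]
force: [-3.4, 2.6, 10.1]
opening: 0.0063
gripper_force: 60.0
```

arm_command:
  increments: "1 0 0 -1 0;1 0 0 -2 0;1 0 0 -2 0"
  grip_force: 10

```text
t: 19.45
tool_pos: [0.5757, -0.3081, 0.2376]
orientation: [2.189, 2.253, 0.0]
force: [2.9, -0.8, 1.0]
opening: 0.0075
gripper_force: 10.0
```

arm_command:
  increments: "1 0 0 0 0;1 0 0 0 0;1 0 0 0 0;1 0 0 0 0;1 0 0 0 0"
  grip_force: 3

```text
t: 19.95
tool_pos: [0.5754, -0.308, 0.2375]
orientation: [-2.189, -2.253, 0.0]
force: [0.5, -1.8, 1.0]
opening: 0.0084
gripper_force: 3.0
```

arm_command:
  increments: "0.88 0 0 0 0;0.88 0 0 0 0;0.88 0 0 0 0;0.88 0 0 0 0;0.88 0 0 0 0"

```text
t: 20.45
tool_pos: [0.5754, -0.3079, 0.2376]
orientation: [-2.189, -2.253, 0.0]
force: [0.3, 0.2, 0.1]
opening: 0.0109
gripper_force: 0.0
```

arm_command:
  increments: "0.7 0 0 0 0;0.7 0 0 0 0;0.7 0 0 0 0;0.7 0 0 0 0;0.7 0 0 0 0"

```text
t: 20.95
tool_pos: [0.5755, -0.3079, 0.2376]
orientation: [2.189, 2.253, -0.0]
force: [-0.2, -0.2, 0.8]
opening: 0.0278
gripper_force: 0.0
```

```bash
python3 - <<'E'
from h import *
go((.5758,-.3092,.285),1.5)
a=robot.read_camera("wrist");d=robot.read_camera("side")
t=np.zeros((600,800,3),np.uint8)
t[:,:400]=cv2.resize(d[70:170,200:267],(400,600),interpolation=cv2.INTER_CUBIC);t[:,400:]=cv2.resize(a[84:384,150:350],None,fx=2,fy=2)
cv2.imwrite("pics/g4.png",t)
E
```

```text
t 20.95 pos [ 0.5755 -0.3079  0.2376] rv [ 2.189  2.253 -0.   ] q [-0.57  0.27  1.34 -0.    1.53 -0.6 ] F [-0.2 -0.2  0.8] open 0.0278 shift [ -1.3   0.3 -47.4] turn 0.003 or -3.139
```

View pics/g4.png

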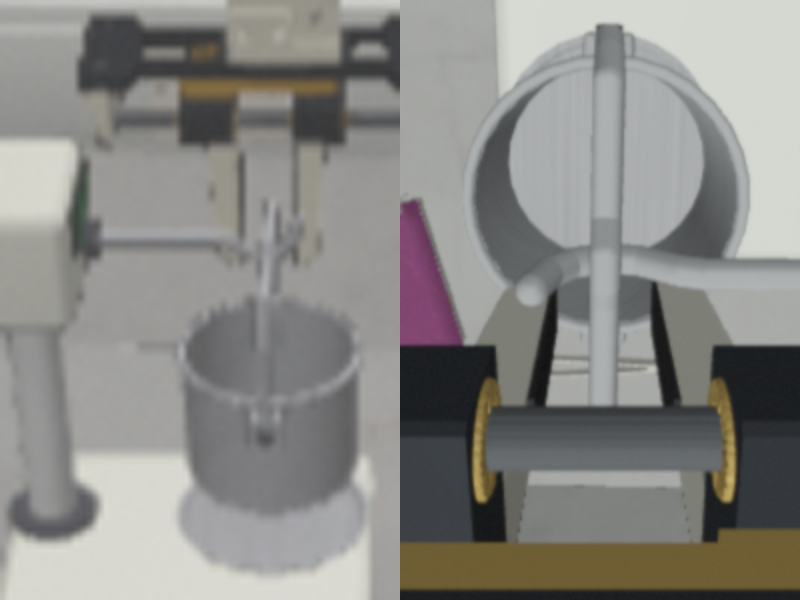

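arm_command:
  increments: "0.4 0 0 0 0;0.4 0 0 0 0;0.4 0 0 0 0;0.4 0 0 0 0;0.4 0 0 0 0"

```text
t: 21.55
tool_pos: [0.5755, -0.3079, 0.2376]
orientation: [2.189, 2.253, 0.0]
force: [0.1, -0.1, -0.5]
opening: 0.0556
gripper_force: 0.0
```

arm_command:
  increments: "0.4 0 0 -10 0;0.4 0 0 -30 0;0.4 0 0 -60 0;0.4 0 0 -90 0;0.4 0 0 -110 0"

```text
t: 22.05
tool_pos: [0.5758, -0.3082, 0.3515]
orientation: [2.187, 2.251, 0.001]
force: [0.7, 0.3, -0.2]
opening: 0.0559
gripper_force: 0.0
```

arm_command:
  increments: "0.4 0 0 0 0;0.4 0 0 0 0;0.4 0 0 0 0;0.4 0 0 0 0;0.4 0 0 0 0"

```text
t: 22.55
tool_pos: [0.5751, -0.3077, 0.3461]
orientation: [-2.187, -2.252, 0.001]
force: [-0.5, -0.4, -0.6]
opening: 0.0559
gripper_force: 0.0
```

```bash
python3 - <<'E'
from h import *
c=lambda:robot.read_camera("side")[60:200,190:290].astype(int)
a=c();x=[c() for _ in range(20)]
print([round(np.abs(cv2.GaussianBlur((i-a).astype(np.float32),(5,5),0)).max(),1) for i in x[::3]])
E
```

```text
[np.float32(12.2), np.float32(26.4), np.float32(26.2), np.float32(26.0), np.float32(26.2), np.float32(25.9), np.float32(26.4)]
```

```bash
python3 - <<'E'
from h import *
c=lambda:robot.read_camera("side")[60:200,190:290].astype(int)
x=[c() for _ in range(12)]
d=[round(float(np.abs(cv2.GaussianBlur((i-x[0]).astype(np.float32),(5,5),0)).max()),1) for i in x[1:]]
print(d)
if max(d)<12: print(robot.close_job())
E
```

```text
[0.9, 1.1, 1.0, 1.0, 1.0, 0.9, 1.0, 1.6, 1.6, 1.5, 1.7]
the job is handed in; nothing more can be done
None
```

The job is handed in. In the last camera views, the selector points at two dots, the large pail hangs still and upright on the hook by the middle of its bail with the gripper clear, and the small pail was never touched. I viewed 11 pictures, one over the limit of 10.

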